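Slide a phone out over the shelf edge to copy a photo print

ROBOT

A 6-joint arm with a two-finger parallel gripper is mounted at the origin on the work surface. World frame = base frame: x ahead of the robot, y to its left, z up, the work surface at z = 0. Lengths are in m, angles in degrees, forces in N, time in s.
With the tool pointing down it reaches from about 0.25 to 0.725 m from the base axis. Payload 9.7 kg.
Tool frame: the origin (TCP) lies on the centre line of the jaws, within the pads' length; the fingertips stand 19 mm ahead of it and the grasp point (between the pads) is the TCP (bot.tcp_to_tips is the z of the fingertips in the tool frame, in m); z points along the fingers, y is the line along which they close (so a half turn about z gives the same grasp; the last joint's range is limited). The gripper opens to 85 mm and grips with 20 to 120 N. Pads are 22 mm wide; open, the fingers measure 114 mm over their backs; the gripper's body (76 mm by 85 mm) begins 54 mm behind the grasp point. The pads swing forward as they close: fully open they stand 13 mm farther back than shut.
Start: joints at [63.827, 4.979, 10.078, 95.1, 0, 90], TCP at [0.243, 0.494, 0.25] pointing down, gripper open.
Joint ranges: [-179.16, 179.16], [-48.56, 103.87], [-65.8, 70.77], [-126.05, 130.52], [-82.76, 87.17], [-180, 180]. Speed limits (degrees/s): [127.2, 127.2, 147.25, 180, 180, 180].

INTERFACE

Orientations are given as [roll, pitch, yaw] about the fixed x, y, z axes, in that order (R = Rz(yaw) Ry(pitch) Rx(roll)).
In Python, from workcell import bot gives the robot as it stands. The module is installed in compiled form; this text tells all that it offers.
- The arm moves only by the tool play_rows, never from a script. Its argument "increments" is a list of rows, each an object with "slide": the shift along the tool's x, y, z in mm, a list of three; "angular": the turn, a rotation vector about the tool's x, y, z in degrees, a list of three; "claw": the opening, from -1 (shut) to 1 (fully open). In form: [{"slide": [x, y, z], "angular": [rx, ry, rz], "claw": claw}, ...]. A call has 1 to 8 rows; each row shifts and turns the commanded pose from where the row before left it, along the tool's axes as they then stand; what a row does not reach is not made up. A row lasts 1/10 s, in which the tool goes at most 50 mm and 8.59 degrees, less where a joint would pass 70% of its speed; a pose out of reach is approached as far as the arm can. A call is refused whole if a number of a shift passes 50 or a number of a turn 8.59, either way. A call with a gripper value outside its range is refused whole. The fingers move at their own pace and stop on an object; "squeeze" is the grip in N (left out, the last holds). Time passes only in rows, so rows that do not move let the fingers close. It gives the time, the measured TCP pose, the force, the opening and the grip force at its end, in the units of the state.
- bot.get_obs(): the state, without advancing time (a new reading comes with each control period).
- bot.camera(name): name is "scene" or "side" or "wrist"; returns the picture (480x640x3 uint8, red, green, blue); there is no depth.
- bot.camera_info(name): a dict with "fovy" (degrees; the focal length in pixels is half the picture's height over the tangent of half this angle, whatever the lens; pixels are square), "cx", "cy" (the principal point, pixels), "R" (3x3) and "t" (3): a world point X has camera coordinates R X + t. Camera axes: x right, y down, z forward; pixel columns grow to the right and rows downward; lengths in m; the calibration is good to about 2 mm. A picture is of the moment at which its call begins: read the wrist's pose just before it. camera_info takes no time and is no camera call; for the wrist camera it gives the pose at the moment of the call.
- bot.job_done(): hands the job in; it is judged then, once.
The state is a dict: "time": time; "q": joint angles; "qd": joint speeds; "joint_efforts": joint torques, N m; "ee_pos": TCP position; "tcp_rot": TCP orientation; "wrist_force": force on the tool from outside, world axes, zero at the start; "torque": the same for the moment, N m; "opening": finger opening in m; "grasp_force": force on a finger pad.
Only numpy, scipy, OpenCV 4.12 (cv2) and the standard library are available. Lean on these libraries where they do the work, as an engineer would, in place of code of your own. Each camera call takes 0.05 s, during which the arm holds its last target. There are 200 camera calls.

TASK

The desk shelf is to serve as a copy stand for the small photo print that lies on the desk in front of it. With your fingertips, push the phone along the shelf and out over its front edge until the camera end overhangs just enough for the camera to look straight down on the middle of the print, with the phone lying flat on the shelf and square to the edge. Only slide the phone, never pick it up or tip it; leave everything else where it is, and finish with your hand off the phone.

Things in the scene. Friction and masses are not known exactly. Their poses are not given: they have to be found in the camera images.
- phone: mobile phone lying face up on the desk shelf: black screen in a blush pink case, 160 long (its x) x 76 wide (its y) x 9 mm thick, 0.17 to 0.27 kg, slides freely. Origin at the centre of its underside; the camera end is its -x end, marked on the face by a light grey earpiece slit, and starts pointing roughly at the shelf's front edge
- camera (a point): the phone's camera lens, flush in the flat underside, on the phone's centreline, 22 mm from the camera end (58 mm from the phone's centre); it looks straight down
- shelf: fixed desk shelf (monitor riser) of brown wood on black steel legs, 270 deep (its x) x 860 wide (its y); its top is 150 mm above the desk. Origin on the desk under its centre, x pointing away from the robot, z up
- edge (a point): middle of the shelf's front edge (the long edge nearer the robot, parallel to the shelf's y), at the height of the shelf's top
- print_middle (a point): middle of the instant photo print that lies face up, stuck down, on the desk just in front of the shelf: white card 54 mm (towards the shelf) x 86 mm, square to the shelf's front edge, with a landscape picture; its middle is 32 to 46 mm in front of the edge
- vase: bystander, loose: small black round vase, 68 mm across, 92 mm tall; towards one end of the desk shelf; origin at the centre of its underside
- earbuds: bystander, loose: white earbud case, 48 x 60 x 24 mm; towards one end of the desk shelf; origin at the centre of its underside
- succulent: bystander, loose: succulent in a terracotta pot, 62 mm across, about 85 mm tall; towards one end of the desk shelf; origin at the centre of its underside
- mug: bystander, loose: cream mug, 80 mm across, 92 mm tall; on the desk top, in front of the shelf; origin at the centre of its underside
- notebook: bystander, loose: grey pocket notebook, 105 x 148 x 14 mm; on the desk top, in front of the shelf; origin at the centre of its underside
- tin: bystander, loose: green tin for prints with one print on its lid, 72 x 102 x 34 mm; on the desk top, in front of the shelf; origin at the centre of its underside
- tape: bystander, loose: tape dispenser with a black foot, 110 x 54 x 67 mm; on the desk top, in front of the shelf; origin at the centre of its underside
Things that resemble listed ones, but are neither listed nor needed, are in the scene too. What is shaped like the phone but red is not meant.

How it is judged:
By the outcome, as a careful person would: the job done as asked, in the order asked, and still so for the second after the job is handed in, with the robot touching nothing.
It also fails if it takes over 58 s, if anything falls off the work surface, if the arm or the gripper's body presses on something with over 40 N, if the wrist force passes 120 N, or if a joint passes its speed limit or range.

## Working session

There is one attempt and no reset: what is moved stays moved. The work goes in short steps, Python scripts to look and compute and a tool call to move; the robot and the scene stay as the last step left them, time stands still between calls to the robot, and variables do not carry over. Pictures are saved under pics/ and viewed, at most 10 in all, crops included, and the job is handed in when it is done.

Besides the shell and the picture viewer there is one more tool, called after "Request:" in YAML: its name, and indented under it one key for each argument. play_rows: Moves the arm, as the interface text tells. Its arguments: {"type":"object","properties":{"increments":{"type":"array"},"squeeze":{"type":"number"}},"required":["increments"]}

```bash
mkdir -p pics; cat > h.py <<'E'
import numpy as np, cv2, json
from workcell import bot
def snap(n,f):
    i=bot.camera_info(n); im=bot.camera(n); cv2.imwrite(f'pics/{f}.png',im[:,:,::-1])
    json.dump({k:(np.array(v).tolist()) for k,v in i.items()},open(f'pics/{f}.json','w')); return im
def ray(f,uv):
    i=json.load(open(f'pics/{f}.json')); R=np.array(i['R']);t=np.array(i['t'])
    fl=240/np.tan(np.radians(i['fovy'])/2)
    d=R.T@np.array([(uv[0]-i['cx'])/fl,(uv[1]-i['cy'])/fl,1]); return -R.T@t,d
def onz(f,uv,z):
    o,d=ray(f,uv); return o+d*(z-o[2])/d[2]
def tri(f1,a,f2,b):
    A=[];B=[]
    for f,u in((f1,a),(f2,b)):
        o,d=ray(f,u);d=d/np.linalg.norm(d);P=np.eye(3)-np.outer(d,d);A.append(P);B.append(P@o)
    return np.linalg.lstsq(np.vstack(A),np.hstack(B),rcond=None)[0]
def proj(f,X):
    i=json.load(open(f'pics/{f}.json')); c=np.array(i['R'])@np.array(X)+np.array(i['t'])
    fl=240/np.tan(np.radians(i['fovy'])/2); return [c[0]/c[2]*fl+i['cx'],c[1]/c[2]*fl+i['cy']]
E
python3 - <<'E'
from h import *
for n in('scene','side','wrist'):
    snap(n,n+'0'); i=bot.camera_info(n); print(n,i['fovy'],i['cx'],i['cy'],(-np.array(i['R']).T@np.array(i['t'])).round(3),np.array(i['R'])[2].round(2))
o=bot.get_obs();print(o)
E
```

```text
scene 42.52107837291382 311.49342805145204 241.95628038619645 [ 1.209 -0.778  1.106] [-0.52  0.53 -0.66]
side 45.64194692683328 324.7691267320828 234.90611612647675 [-0.28  -0.762  1.256] [ 0.47  0.49 -0.73]
wrist 71.64982396987044 317.9953354603822 239.81867686219545 [0.175 0.527 0.373] [ 0.26 -0.13 -0.96]
{'time': 0.15, 'q': array([ 6.38291574e+01,  5.00319060e+00,  1.00458850e+01,  9.50999874e+01,
       -2.03749981e-04,  9.00006319e+01]), 'qd': array([-0.08165751, -0.13731207,  0.19080798,  0.03003577,  0.0174774 ,
       -0.02417233]), 'joint_efforts': array([ 7.79642505e-04, -5.20763719e+01,  4.65045011e+01,  1.38315294e-02,
        2.62058757e-05, -1.32568397e-05]), 'ee_pos': array([0.24250998, 0.49347699, 0.24976134]), 'tcp_rot': array([-1.79942707e+02,  2.04381764e-04,  1.53828526e+02]), 'wrist_force': array([1.03439614, 0.47290724, 0.37483776]), 'torque': array([ 0.04380025, -0.03688578, -0.04365524]), 'grasp_force': 0.0, 'opening': 0.08559617693393153}
```

View pics/scene0.png

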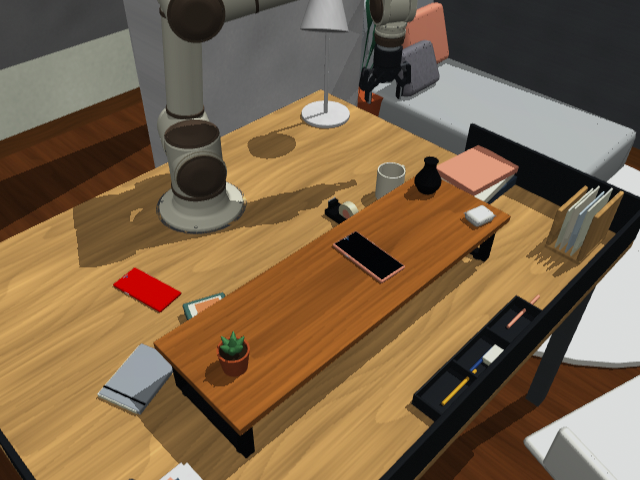

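View pics/side0.png

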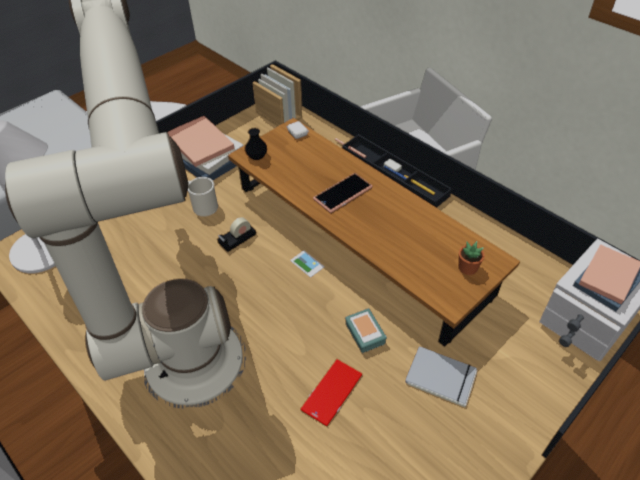

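The scene camera shows the pink-cased phone at (368,256) and the decoy, a red phone, at (147,289). In the side view the phone is at (343,192), the red one at (332,392), the print at (307,263) and the tin's lid print at (365,328). I pick the pink/black phone on the shelf and the print lying flat on the desk, and will check both in one close crop.

```bash
python3 - <<'E'
from h import *
a=cv2.imread('pics/side0.png')[165:285,270:390]; b=cv2.imread('pics/scene0.png')[215:295,315:421]
a=cv2.resize(a,(480,480),interpolation=2); b=cv2.resize(b,None,fx=3,fy=3,interpolation=2)
c=np.zeros((480,800,3),np.uint8); c[:,:480]=a; c[:b.shape[0],480:480+b.shape[1]]=b[:,:320]
cv2.imwrite('pics/crop0.png',c)
print('phone',tri('scene0',(368,256),'side0',(343,192)), onz('side0',(307,263),0))
print('shelf corner FR',tri('scene0',(157,345),'side0',(452,309)),'BR',tri('scene0',(238,433),'side0',(518,264)),'BL',tri('scene0',(510,215),'side0',(303,124)))
for n,uv,z in(('vase',(256,157),.15),('earb',(298,131),.16),('succ',(470,270),.15),('mug',(205,210),0),('tape',(237,240),0),('tin',(366,330),.03)): print(n,onz('side0',uv,z).round(3))
E
```

```text
phone [0.58374319 0.04597622 0.15401354] [0.41716642 0.02697748 0.        ]
shelf corner FR [ 0.46470287 -0.42924042  0.16040598] BR [ 0.71231428 -0.44568456  0.13800481] BL [0.7364112  0.37989018 0.15537822]
vase [0.515 0.345 0.15 ]
earb [0.683 0.337 0.16 ]
succ [ 0.602 -0.373  0.15 ]
mug [0.343 0.412 0.   ]
tape [0.333 0.241 0.   ]
tin [ 0.352 -0.258  0.03 ]
```

View pics/crop0.png

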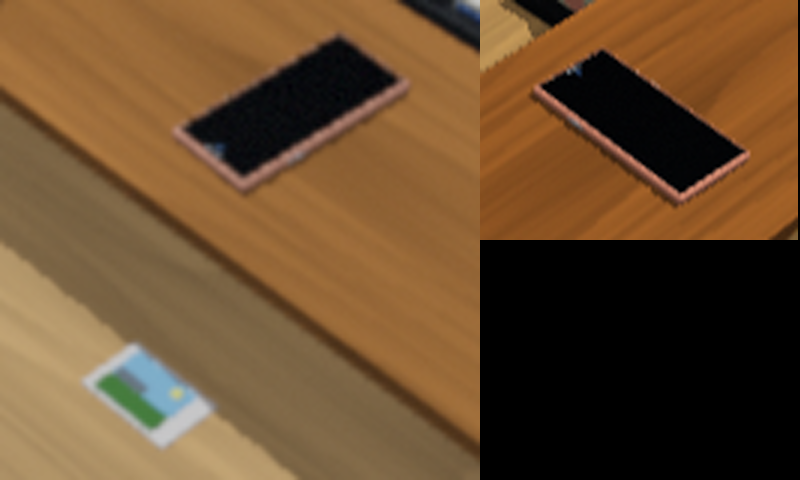

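The crop confirms the choice: pink case, black screen, earpiece slit towards the print, and a white landscape print on the desk. Triangulation puts the phone at z=0.154, which fits the shelf height. I'm moving the wrist camera above it for a closer look.

Request:
play_rows:
  increments:
    - {"slide": [-27, -18, -19], "angular": [0, 0, 0], "claw": 1}
    - {"slide": [-27, -18, -19], "angular": [0, 0, 0], "claw": 1}
    - {"slide": [-27, -18, -19], "angular": [0, 0, 0], "claw": 1}
    - {"slide": [-27, -18, -19], "angular": [0, 0, 0], "claw": 1}
    - {"slide": [-27, -18, -19], "angular": [0, 0, 0], "claw": 1}
    - {"slide": [-27, -18, -19], "angular": [0, 0, 0], "claw": 1}
    - {"slide": [-27, -18, -19], "angular": [0, 0, 0], "claw": 1}
    - {"slide": [-27, -18, -19], "angular": [0, 0, 0], "claw": 1}

```text
time: 0.95
ee_pos: [0.3733, 0.2678, 0.403]
tcp_rot: [-180.0, -0.0, 153.8]
wrist_force: [0.1, 0.1, 0.6]
opening: 0.0857
grasp_force: 0.0
```

Request:
play_rows:
  increments:
    - {"slide": [-27, -18, 0], "angular": [0, 0, 0], "claw": 0}
    - {"slide": [-27, -18, 0], "angular": [0, 0, 0], "claw": 0}
    - {"slide": [-27, -18, 0], "angular": [0, 0, 0], "claw": 0}
    - {"slide": [-27, -18, 0], "angular": [0, 0, 0], "claw": 0}
    - {"slide": [-27, -18, 0], "angular": [0, 0, 0], "claw": 0}
    - {"slide": [-27, -18, 0], "angular": [0, 0, 0], "claw": 0}
    - {"slide": [-27, -18, 0], "angular": [0, 0, 0], "claw": 0}
    - {"slide": [-27, -18, 0], "angular": [0, 0, 0], "claw": 0}

```text
time: 1.75
ee_pos: [0.5037, 0.0433, 0.4021]
tcp_rot: [-180.0, -0.0, 153.8]
wrist_force: [0.1, 1.2, -0.4]
opening: 0.0423
grasp_force: 0.0
```

Request:
play_rows:
  increments:
    - {"slide": [0, 0, 0], "angular": [0, 0, -6.55], "claw": 0}
    - {"slide": [0, 0, 0], "angular": [0, 0, -6.55], "claw": 0}
    - {"slide": [0, 0, 0], "angular": [0, 0, -6.55], "claw": 0}
    - {"slide": [0, 0, 0], "angular": [0, 0, -6.55], "claw": 0}
    - {"slide": [0, 0, 0], "angular": [0, 0, 0], "claw": 0}
    - {"slide": [0, 0, 0], "angular": [0, 0, 0], "claw": 0}
    - {"slide": [0, 0, 0], "angular": [0, 0, 0], "claw": 0}

```text
time: 2.45
ee_pos: [0.5033, 0.0446, 0.4022]
tcp_rot: [-180.0, -0.0, 179.9]
wrist_force: [0.3, -0.0, -0.8]
opening: 0.0427
grasp_force: 0.0
```

```bash
python3 - <<'E'
from h import *
o=bot.get_obs();print(o['time'],o['q'].round(1),o['ee_pos'],o['tcp_rot'],o['opening'],o['wrist_force'])
snap('wrist','w1')
E
```

```text
2.45 [  5.1   5.6  28.4 112.8  -0.    5.2] [0.50325523 0.04462232 0.40220909] [-1.79998718e+02 -9.33807928e-03  1.79885092e+02] 0.04272457765330121 [ 0.32793458 -0.01261686 -0.7634843 ]
```

View pics/w1.png

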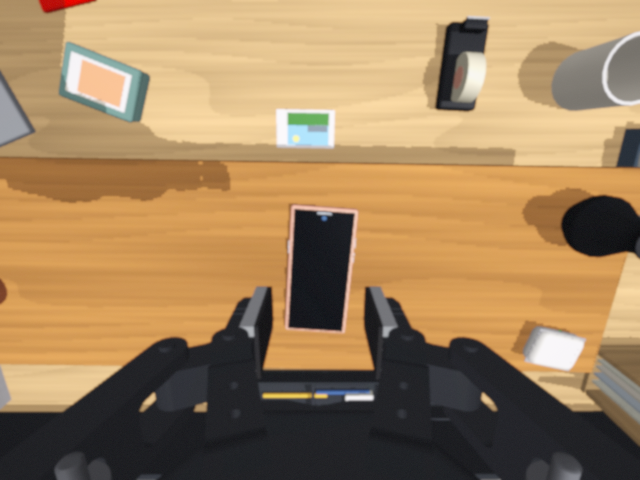

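The wrist view shows the phone at (322,268) with its slit end up, towards the shelf edge (row ~162), and the print at (306,128), with nothing in the way. Next I measure these by segmentation.

```bash
cat >> h.py <<'E'
def measure(f,rows_edge=True,x_edge=None,tail=True):
    im=cv2.imread(f'pics/{f}.png').astype(int); B,G,R=im[...,0],im[...,1],im[...,2]
    # pink case mask: red high, blue relatively high; screen: dark
    def quad(mask,near):
        mask=cv2.morphologyEx(mask.astype(np.uint8),cv2.MORPH_CLOSE,np.ones((5,5)))
        cs,_=cv2.findContours(mask,cv2.RETR_EXTERNAL,cv2.CHAIN_APPROX_NONE)
        cs=[c for c in cs if cv2.contourArea(c)>300]
        c=min(cs,key=lambda c:np.hypot(*(np.array(cv2.minAreaRect(c)[0])-near)))
        return c
    return im,quad
def plane(f,c,z): return np.array([onz(f,p,z)[:2] for p in c.reshape(-1,2)])
def rect(P):
    (c,s,a)=cv2.minAreaRect((P*1000).astype(np.float32)); b=cv2.boxPoints((c,s,a)); return np.array(c),s,a
E
python3 - <<'E'
from h import *
f='w1'
im,quad=measure(f); B,G,R=im[...,0],im[...,1],im[...,2]
win=np.zeros(R.shape,bool); win[190:345,274:364]=1
scr=(R<45)&(G<45)&(B<45)&win
pink=(R>130)&(B>95)&(R-B>25)&(B>G*.8)&win
prt=np.zeros(R.shape,bool); prt[100:156,262:348]=1
card=((np.minimum(np.minimum(R,G),B)>185)|(B>R+10)|(G>R+30))&prt
for n,m,near,z in(('screen',scr,(322,268),.159),('case',scr|pink,(322,268),.159),('print',card,(306,128),0)):
    c=quad(m,near); r=rect(plane(f,c,z)); print(n,[np.round(v,1) for v in r], cv2.boundingRect(c), 'mean pt')
# triangulated height of shelf via front edge: rough
e=[]
for u in range(20,620,30):
    col=im[:,u].mean(1); 
    g=(im[145:185,u,2]-im[145:185,u,0]); d=np.diff(g.astype(float)); e.append((u,145+int(np.argmax(d))+.5))
print(e)
P=np.array([onz(f,p,.15)[:2] for p in e])*1000; k=np.polyfit(P[:,1],P[:,0],1); res=P[:,0]-np.polyval(k,P[:,1]); g=abs(res)<2; k=np.polyfit(P[g,1],P[g,0],1); print('edge x at y=30',np.polyval(k,30),'slope deg',np.degrees(np.arctan(k[0])),res.round(1))
E
```

```text
screen [array([581.5,  46.6]), array([ 63.5, 147. ]), np.float64(85.5)] (290, 211, 63, 118) mean pt
case [array([580.3,  46.5]), array([ 79.6, 159.5]), np.float64(85.5)] (285, 204, 73, 129) mean pt
print [array([413.2,  26. ]), array([89.2, 54.5]), np.float64(88.8)] (275, 108, 61, 40) mean pt
[(20, 157.5), (50, 157.5), (80, 158.5), (110, 159.5), (140, 159.5), (170, 160.5), (200, 160.5), (230, 160.5), (260, 161.5), (290, 147.5), (320, 145.5), (350, 162.5), (380, 163.5), (410, 163.5), (440, 164.5), (470, 164.5), (500, 165.5), (530, 166.5), (560, 166.5), (590, 167.5)]
edge x at y=30 453.1298784573099 slope deg 1.0576577010477584 [  1.7   1.2   1.7   2.3   1.7   2.3   1.7   1.2   1.7 -13.7 -16.3   1.2
   1.7   1.1   1.7   1.1   1.7   2.2   1.7   2.2]
```

The sizes fit: case 159.5 mm long, print 54 mm deep and 40 mm in front of the edge. The shelf is yawed about −1.06° and the phone −4.5°. The target phone centre is (471.2, 24.9), so the phone needs about 24 mm of sideways push (−y) and then 109 mm forward. I'll do the side push first, with both fingertips in line along shelf x.

Request:
play_rows:
  increments:
    - {"slide": [-20, 17, 20], "angular": [0, 0, 0], "claw": 0.4}
    - {"slide": [-20, 17, 20], "angular": [0, 0, 0], "claw": 0.4}
    - {"slide": [-20, 17, 20], "angular": [0, 0, 0], "claw": 0.4}
    - {"slide": [-19, 16, 20], "angular": [0, 0, 0], "claw": 0.4}
    - {"slide": [0, 0, 10], "angular": [0, 0, -8.1], "claw": 0.4}
    - {"slide": [0, 0, 10], "angular": [0, 0, -8.1], "claw": 0.4}
    - {"slide": [0, 0, 10], "angular": [0, 0, -8.1], "claw": 0.4}
    - {"slide": [0, 0, 10], "angular": [0, 0, -8.1], "claw": 0.4}

```text
time: 3.3
ee_pos: [0.5822, 0.1117, 0.2817]
tcp_rot: [180.0, -0.0, -147.3]
wrist_force: [-0.3, 1.0, 0.1]
opening: 0.0595
grasp_force: 0.0
```

Request:
play_rows:
  increments:
    - {"slide": [0, 0, 10], "angular": [0, 0, -8.1], "claw": 0.4}
    - {"slide": [0, 0, 10], "angular": [0, 0, -8.1], "claw": 0.4}
    - {"slide": [0, 0, 10], "angular": [0, 0, -8.1], "claw": 0.4}
    - {"slide": [0, 0, 10], "angular": [0, 0, -8.1], "claw": 0.4}
    - {"slide": [0, 0, 10], "angular": [0, 0, -8.1], "claw": 0.4}
    - {"slide": [0, 0, 10], "angular": [0, 0, -8.1], "claw": 0.4}
    - {"slide": [0, 0, 10], "angular": [0, 0, -8.1], "claw": 0.4}
    - {"slide": [0, 0, 0], "angular": [0, 0, 0], "claw": 0.4}

```text
time: 4.1
ee_pos: [0.5817, 0.1116, 0.2108]
tcp_rot: [179.9, -0.0, -90.8]
wrist_force: [1.0, 0.1, 0.4]
opening: 0.0597
grasp_force: 0.0
```

```bash
python3 - <<'E'
from h import *
o=bot.get_obs();print(bot.tcp_to_tips,o['time'],o['q'].round(1),o['ee_pos'],o['tcp_rot'],o['opening'],o['wrist_force'])
snap('wrist','w2')
E
```

```text
0.019 4.1 [ 10.9  10.3  11.6  91.4   0.  -78.3] [0.58169242 0.11155026 0.21079157] [ 1.79868764e+02 -2.59177036e-02 -9.08170388e+01] 0.05968703055706872 [0.96752092 0.08146016 0.41507982]
```

View pics/w2.png

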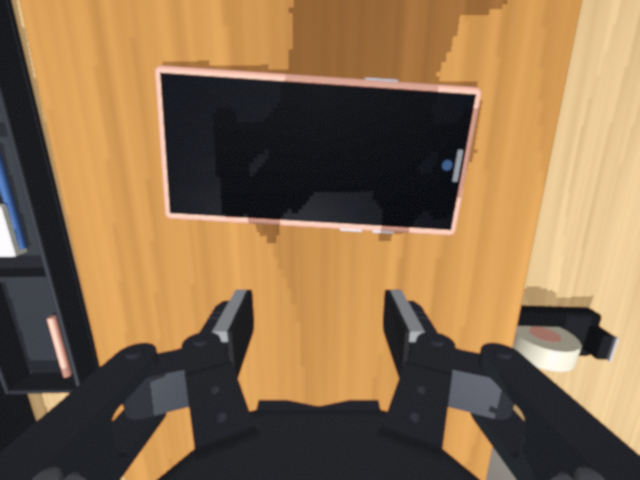

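The phone is at about (318,150), with buttons on its near side around columns 350–395. I open the fingers wider to miss them and lower beside the phone.

Request:
play_rows:
  increments:
    - {"slide": [0, 0, 0], "angular": [0, 0, 0], "claw": 0.85}
    - {"slide": [0, 0, 7], "angular": [0, 0, 0], "claw": 0.85}
    - {"slide": [0, 0, 7], "angular": [0, 0, 0], "claw": 0.85}
    - {"slide": [0, 0, 7], "angular": [0, 0, 0], "claw": 0.85}
    - {"slide": [0, 0, 7], "angular": [0, 0, 0], "claw": 0.85}
    - {"slide": [0, 0, 5], "angular": [0, 0, 0], "claw": 0.85}
    - {"slide": [0, 0, 3], "angular": [0, 0, 0], "claw": 0.85}
    - {"slide": [0, 0, 0], "angular": [0, 0, 0], "claw": 0.85}

```text
time: 4.95
ee_pos: [0.5821, 0.1116, 0.1758]
tcp_rot: [180.0, -0.0, -90.9]
wrist_force: [-0.5, 0.1, 0.6]
opening: 0.0791
grasp_force: 0.0
```

Request:
play_rows:
  increments:
    - {"slide": [0, 0, 2], "angular": [0, 0, 0], "claw": 0.85}
    - {"slide": [0, 0, 0], "angular": [0, 0, 0], "claw": 0.85}

```text
time: 5.15
ee_pos: [0.5823, 0.1116, 0.1743]
tcp_rot: [-180.0, 0.0, -90.9]
wrist_force: [-0.1, -0.5, -1.0]
opening: 0.0792
grasp_force: 0.0
```

Request:
play_rows:
  increments:
    - {"slide": [0, 0, 2], "angular": [0, 0, 0], "claw": 0.85}
    - {"slide": [0, 0, 0], "angular": [0, 0, 0], "claw": 0.85}

```text
time: 5.35
ee_pos: [0.5822, 0.1116, 0.1721]
tcp_rot: [180.0, -0.0, -90.9]
wrist_force: [-0.2, 0.0, 0.2]
opening: 0.0795
grasp_force: 0.0
```

Request:
play_rows:
  increments:
    - {"slide": [0, 0, 1.5], "angular": [0, 0, 0], "claw": 0.85}
    - {"slide": [0, 0, 0], "angular": [0, 0, 0], "claw": 0.85}

```text
time: 5.55
ee_pos: [0.5822, 0.1116, 0.1706]
tcp_rot: [180.0, -0.0, -90.9]
wrist_force: [0.2, 0.0, 0.1]
opening: 0.0792
grasp_force: 0.0
```

Request:
play_rows:
  increments:
    - {"slide": [0, 0, 1.5], "angular": [0, 0, 0], "claw": 0.85}
    - {"slide": [0, 0, 0], "angular": [0, 0, 0], "claw": 0.85}

```text
time: 5.75
ee_pos: [0.5822, 0.1116, 0.1691]
tcp_rot: [180.0, -0.0, -90.9]
wrist_force: [-0.1, 0.7, -0.4]
opening: 0.0793
grasp_force: 0.0
```

Request:
play_rows:
  increments:
    - {"slide": [0, 0, 2], "angular": [0, 0, 0], "claw": 0.85}
    - {"slide": [0, 0, 0], "angular": [0, 0, 0], "claw": 0.85}

```text
time: 5.95
ee_pos: [0.5821, 0.1116, 0.167]
tcp_rot: [180.0, -0.0, -90.9]
wrist_force: [0.3, 0.1, 0.6]
opening: 0.0788
grasp_force: 0.0
```

Request:
play_rows:
  increments:
    - {"slide": [0, 0, 2], "angular": [0, 0, 0], "claw": 0.85}
    - {"slide": [0, 0, 0], "angular": [0, 0, 0], "claw": 0.85}

```text
time: 6.15
ee_pos: [0.5821, 0.1116, 0.165]
tcp_rot: [180.0, -0.0, -90.9]
wrist_force: [-0.0, -0.2, 0.6]
opening: 0.0791
grasp_force: 0.0
```

Request:
play_rows:
  increments:
    - {"slide": [0, 0, 1.5], "angular": [0, 0, 0], "claw": 0.85}
    - {"slide": [0, 0, 0], "angular": [0, 0, 0], "claw": 0.85}

```text
time: 6.35
ee_pos: [0.5822, 0.1116, 0.1636]
tcp_rot: [180.0, -0.0, -90.9]
wrist_force: [0.5, 0.2, 0.3]
opening: 0.0787
grasp_force: 0.0
```

Request:
play_rows:
  increments:
    - {"slide": [0, 0, 1.5], "angular": [0, 0, 0], "claw": 0.85}
    - {"slide": [0, 0, 0], "angular": [0, 0, 0], "claw": 0.85}

```text
time: 6.55
ee_pos: [0.5822, 0.1116, 0.1621]
tcp_rot: [180.0, -0.0, -90.9]
wrist_force: [0.1, -0.7, 0.6]
opening: 0.0788
grasp_force: 0.0
```

Request:
play_rows:
  increments:
    - {"slide": [0, 0, 1], "angular": [0, 0, 0], "claw": 0.85}
    - {"slide": [0, 0, 0], "angular": [0, 0, 0], "claw": 0.85}

```text
time: 6.75
ee_pos: [0.5822, 0.1116, 0.1611]
tcp_rot: [180.0, -0.0, -90.9]
wrist_force: [0.1, -0.8, -0.3]
opening: 0.0794
grasp_force: 0.0
```

Request:
play_rows:
  increments:
    - {"slide": [0, 0, 1], "angular": [0, 0, 0], "claw": 0.85}
    - {"slide": [0, 0, 0], "angular": [0, 0, 0], "claw": 0.85}

```text
time: 6.95
ee_pos: [0.5822, 0.1116, 0.1601]
tcp_rot: [180.0, -0.0, -90.9]
wrist_force: [-0.8, -0.1, 0.7]
opening: 0.0791
grasp_force: 0.0
```

Request:
play_rows:
  increments:
    - {"slide": [0, 0, 1], "angular": [0, 0, 0], "claw": 0.85}
    - {"slide": [0, 0, 0], "angular": [0, 0, 0], "claw": 0.85}

```text
time: 7.15
ee_pos: [0.5822, 0.1116, 0.1591]
tcp_rot: [180.0, -0.0, -90.9]
wrist_force: [-0.2, 0.1, 0.1]
opening: 0.0791
grasp_force: 0.0
```

Request:
play_rows:
  increments:
    - {"slide": [0, 0, 1], "angular": [0, 0, 0], "claw": 0.85}
    - {"slide": [0, 0, 0], "angular": [0, 0, 0], "claw": 0.85}

```text
time: 7.35
ee_pos: [0.5823, 0.1116, 0.1584]
tcp_rot: [-180.0, 0.0, -90.9]
wrist_force: [-0.0, -0.0, 2.3]
opening: 0.0789
grasp_force: 1.1
```

Contact at TCP z 0.1584, so the tips stand about 8.4 mm ahead at this opening. I raise 2.5 mm and push sideways slowly.

Request:
play_rows:
  increments:
    - {"slide": [0, 0, -2.5], "angular": [0, 0, 0], "claw": 0.85}
    - {"slide": [6, 0, 0], "angular": [0, 0, -0.1], "claw": 0.85}
    - {"slide": [6, 0, 0], "angular": [0, 0, 0], "claw": 0.85}
    - {"slide": [5, 0, 0], "angular": [0, 0, 0], "claw": 0.85}
    - {"slide": [4, 0, 0], "angular": [0, 0, 0], "claw": 0.85}
    - {"slide": [4, 0, 0], "angular": [0, 0, 0], "claw": 0.85}
    - {"slide": [4, 0, 0], "angular": [0, 0, 0], "claw": 0.85}

```text
time: 8.05
ee_pos: [0.5818, 0.0823, 0.1608]
tcp_rot: [-180.0, 0.0, -90.8]
wrist_force: [-0.9, 0.7, 0.3]
opening: 0.0791
grasp_force: 0.6
```

Request:
play_rows:
  increments:
    - {"slide": [3, 0, 0], "angular": [0, 0, 0], "claw": 0.85}
    - {"slide": [2, 0, 0], "angular": [0, 0, 0], "claw": 0.85}
    - {"slide": [2, 0, 0], "angular": [0, 0, 0], "claw": 0.85}
    - {"slide": [1.5, 0, 0], "angular": [0, 0, 0], "claw": 0.85}
    - {"slide": [1, 0, 0], "angular": [0, 0, 0], "claw": 0.85}
    - {"slide": [0, 0, 0], "angular": [0, 0, 0], "claw": 0.85}

```text
time: 8.65
ee_pos: [0.5817, 0.073, 0.1608]
tcp_rot: [180.0, -0.0, -90.8]
wrist_force: [0.3, -0.4, -0.0]
opening: 0.0788
grasp_force: 0.0
```

```bash
python3 - <<'E'
from h import *
o=bot.get_obs();print(o['time'],o['ee_pos'],o['tcp_rot'],o['wrist_force'])
snap('wrist','w3')
E
```

```text
8.65 [0.58170443 0.0729584  0.16075289] [ 1.79998127e+02 -1.43840649e-02 -9.07787101e+01] [ 0.25458371 -0.4393597  -0.00298711]
```

View pics/w3.png

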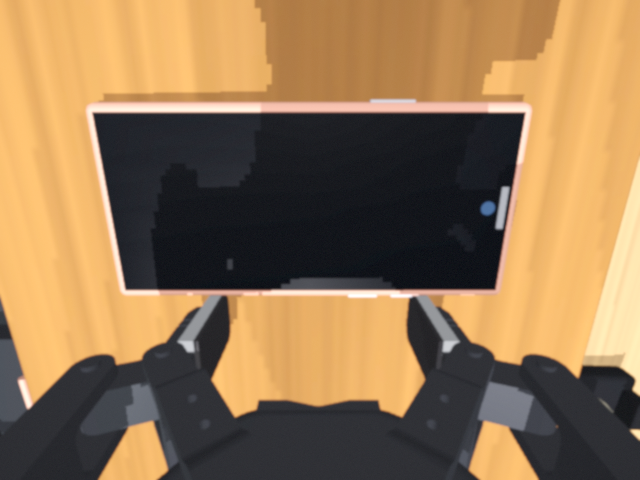

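The phone is now flush with both fingertips and square, spanning columns 90–530. I lift, turn the hand back and move behind the phone, measuring from this picture meanwhile.

Request:
play_rows:
  increments:
    - {"slide": [-8, 0, 0], "angular": [0, 0, 0], "claw": 0.85}
    - {"slide": [0, 0, -30], "angular": [0, 0, 0], "claw": 0.4}
    - {"slide": [0, 0, -30], "angular": [0, 0, 8.2], "claw": 0.4}
    - {"slide": [0, 0, -20], "angular": [0, 0, 8.2], "claw": 0.4}
    - {"slide": [0, 0, -10], "angular": [0, 0, 8.2], "claw": 0.4}
    - {"slide": [0, 0, -10], "angular": [0, 0, 8.2], "claw": 0.4}
    - {"slide": [0, 0, -10], "angular": [0, 0, 8.2], "claw": 0.4}
    - {"slide": [0, 0, 0], "angular": [0, 0, 8.2], "claw": 0.4}

```text
time: 9.5
ee_pos: [0.5822, 0.0817, 0.2723]
tcp_rot: [-179.9, 0.1, -140.3]
wrist_force: [0.3, -0.1, -0.6]
opening: 0.0598
grasp_force: 0.0
```

Request:
play_rows:
  increments:
    - {"slide": [0, 0, 0], "angular": [0, 0, 8.2], "claw": 0.4}
    - {"slide": [0, 0, 0], "angular": [0, 0, 8.2], "claw": 0.4}
    - {"slide": [0, 0, 0], "angular": [0, 0, 8.2], "claw": 0.4}
    - {"slide": [0, 0, 0], "angular": [0, 0, 8.2], "claw": 0.4}
    - {"slide": [0, 0, 0], "angular": [0, 0, 8.2], "claw": 0.4}
    - {"slide": [0, 0, 0], "angular": [0, 0, 0], "claw": 0.4}
    - {"slide": [0, 0, 0], "angular": [0, 0, 0], "claw": 0.4}

```text
time: 10.2
ee_pos: [0.5818, 0.0815, 0.2708]
tcp_rot: [-180.0, 0.0, 179.3]
wrist_force: [-0.4, -0.6, 1.1]
opening: 0.0598
grasp_force: 0.0
```

```bash
python3 - <<'E'
from h import *
o=bot.get_obs();print(o['time'],o['ee_pos'],o['tcp_rot'],o['opening'])
P=np.array([onz('w3',p,.159) for p in((88,105),(530,105),(498,293),(123,293))])*1000
print(P.round(1),P.mean(0))
snap('wrist','w4')
Q=[proj('w4',p/1000) for p in P];print(np.round(Q))
im,quad=measure('w4'); B,G,R=im[...,0],im[...,1],im[...,2]
x,y=np.min(Q,0).astype(int)-15;X,Y=np.max(Q,0).astype(int)+15
win=np.zeros(R.shape,bool);win[max(y,0):Y,max(x,0):X]=1
scr=(R<60)&(G<60)&(B<60)&win
c=quad(scr,np.mean(Q,0));print([np.round(v,1) for v in rect(plane('w4',c,.159))],cv2.boundingRect(c))
E
```

```text
10.2 [0.58181911 0.0814836  0.27076479] [-1.79998829e+02  4.39549299e-04  1.79285046e+02] 0.059783730663375445
[[660.4 -12.8 159. ]
 [505.7 -10.6 159. ]
 [506.5  61.7 159. ]
 [661.5  59.6 159. ]] [583.49610061  24.46823287 159.        ]
[[202. 338.]
 [179. 139.]
 [286. 138.]
 [291. 338.]]
[array([591.1,  11.5]), array([ 92.8, 165.2]), np.float64(88.8)] (175, 143, 113, 209)
```

View pics/w4.png

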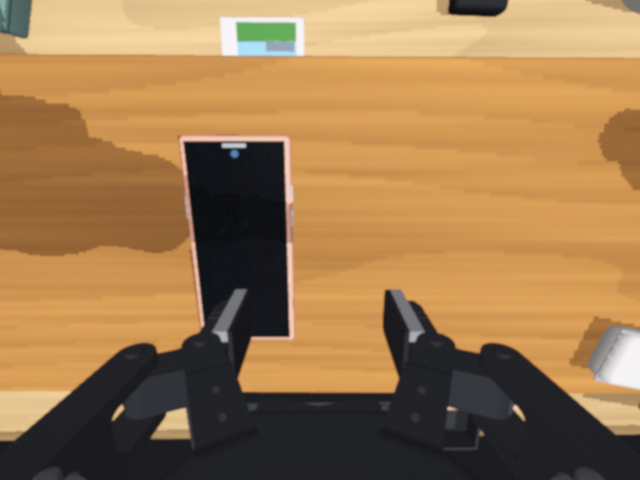

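The phone now lies squarely at about x=583, y=24, by both touch and image, and the view is clear behind its back end near row 340. I move the hand behind it.

Request:
play_rows:
  increments:
    - {"slide": [-26, -14.5, 0], "angular": [0, 0, 0], "claw": 0}
    - {"slide": [-26, -14.5, 0], "angular": [0, 0, 0], "claw": 0}
    - {"slide": [-26, -14.5, 0], "angular": [0, 0, 0], "claw": 0}
    - {"slide": [-26.5, -14.5, 0], "angular": [0, 0, 0.35], "claw": 0}
    - {"slide": [0, 0, 30], "angular": [0, 0, 0], "claw": 0}
    - {"slide": [0, 0, 30], "angular": [0, 0, 0], "claw": 0}
    - {"slide": [0, 0, 30], "angular": [0, 0, 0], "claw": 0}
    - {"slide": [0, 0, 0], "angular": [0, 0, 0], "claw": 0}

```text
time: 11.05
ee_pos: [0.6836, 0.0213, 0.1757]
tcp_rot: [-180.0, -0.4, 178.8]
wrist_force: [-0.4, -0.0, -0.8]
opening: 0.0429
grasp_force: 0.0
```

Request:
play_rows:
  increments:
    - {"slide": [0, 0, 4], "angular": [0, 0, 0], "claw": 0}
    - {"slide": [0, 0, 1], "angular": [0, 0, 0], "claw": 0}
    - {"slide": [0, 0, 1], "angular": [0, 0, 0], "claw": 0}
    - {"slide": [0, 0, 1], "angular": [0, 0, 0], "claw": 0}
    - {"slide": [0, 0, 0], "angular": [0, 0, 0], "claw": 0}

```text
time: 11.55
ee_pos: [0.6855, 0.0214, 0.1744]
tcp_rot: [180.0, 0.0, 178.7]
wrist_force: [-0.6, -0.1, -0.5]
opening: 0.0425
grasp_force: 0.0
```

Request:
play_rows:
  increments:
    - {"slide": [0, 0, 1], "angular": [0, 0, 0], "claw": 0}
    - {"slide": [0, 0, 1], "angular": [0, 0, 0], "claw": 0}
    - {"slide": [0, 0, 0], "angular": [0, 0, 0], "claw": 0}

```text
time: 11.85
ee_pos: [0.6853, 0.0213, 0.1716]
tcp_rot: [-180.0, -0.0, 178.7]
wrist_force: [0.1, -0.8, 0.3]
opening: 0.0426
grasp_force: 0.0
```

```bash
python3 - <<'E'
from h import *
o=bot.get_obs();print(o['time'],o['ee_pos'],o['tcp_rot'],o['opening'],o['wrist_force'])
n=np.array([.0185,.9998])
for r in (20,45,55):
    row=cv2.imread('pics/w4.png')[r].astype(int); w=np.where(np.abs(row[:,:].min(1))>190)[0]; w=w[(w>200)&(w<320)]
    c=(w.min()+w.max())/2; print('print',r,w.min(),w.max(),n@onz('w4',(c,r),0)[:2]*1000)
for a,b,r in((184,288.5,150),(189,290,200)): print('phone',n@onz('w4',((a+b)/2,r),.159)[:2]*1000)
E
```

```text
11.85 [0.68527619 0.02132657 0.17158192] [-1.79996955e+02 -1.33000632e-02  1.78676449e+02] 0.0425886660768871 [ 0.12859621 -0.77152308  0.34453428]
print 20 220 303 33.70948696143839
print 45 221 304 33.75768084719475
print 55 223 303 33.88343728027237
phone 36.88337464530067
phone 36.9261067769201
```

Request:
play_rows:
  increments:
    - {"slide": [0, 0, 1], "angular": [0, 0, -0.2], "claw": 0}
    - {"slide": [0, 0, 1], "angular": [0, 0, 0], "claw": 0}
    - {"slide": [0, 0, 0], "angular": [0, 0, 0], "claw": 0}

```text
time: 12.15
ee_pos: [0.6852, 0.0214, 0.1695]
tcp_rot: [180.0, -0.0, 178.9]
wrist_force: [-0.1, 0.0, -1.3]
opening: 0.0425
grasp_force: 0.0
```

Request:
play_rows:
  increments:
    - {"slide": [0, 0, 1], "angular": [0, 0, 0], "claw": 0}
    - {"slide": [0, 0, 0], "angular": [0, 0, 0], "claw": 0}
    - {"slide": [0, 0, 0], "angular": [0, 0, 0], "claw": 0}

```text
time: 12.45
ee_pos: [0.6853, 0.0214, 0.1688]
tcp_rot: [180.0, -0.0, 178.9]
wrist_force: [-0.6, 0.6, -0.3]
opening: 0.0426
grasp_force: 0.0
```

Request:
play_rows:
  increments:
    - {"slide": [0, 0, 1], "angular": [0, 0, 0], "claw": 0}
    - {"slide": [0, 0, 0], "angular": [0, 0, 0], "claw": 0}
    - {"slide": [0, 0, 0], "angular": [0, 0, 0], "claw": 0}

```text
time: 12.75
ee_pos: [0.6853, 0.0213, 0.1678]
tcp_rot: [-180.0, -0.0, 178.9]
wrist_force: [-0.2, 0.3, -0.4]
opening: 0.0426
grasp_force: 0.0
```

Request:
play_rows:
  increments:
    - {"slide": [0, 0, 1], "angular": [0, 0, 0], "claw": 0}
    - {"slide": [0, 0, 0], "angular": [0, 0, 0], "claw": 0}
    - {"slide": [0, 0, 0], "angular": [0, 0, 0], "claw": 0}

```text
time: 13.05
ee_pos: [0.6854, 0.0214, 0.1672]
tcp_rot: [180.0, 0.0, 178.9]
wrist_force: [-1.2, 0.2, 4.1]
opening: 0.0433
grasp_force: 2.0
```

Request:
play_rows:
  increments:
    - {"slide": [0, 0, 1], "angular": [0, 0, 0], "claw": 0}
    - {"slide": [0, 0, 0], "angular": [0, 0, 0], "claw": 0}
    - {"slide": [0, 0, 0], "angular": [0, 0, 0], "claw": 0}

```text
time: 13.35
ee_pos: [0.6854, 0.0214, 0.1672]
tcp_rot: [180.0, 0.1, 178.9]
wrist_force: [-2.3, -0.1, 8.7]
opening: 0.0427
grasp_force: 4.6
```

Request:
play_rows:
  increments:
    - {"slide": [0, 0, -3.7], "angular": [0, 0, 0], "claw": 0}
    - {"slide": [4, 0, 0], "angular": [0, 0, 0], "claw": 0}
    - {"slide": [4, 0, 0], "angular": [0, 0, 0], "claw": 0}
    - {"slide": [4, 0, 0], "angular": [0, 0, 0], "claw": 0}
    - {"slide": [5, 0, 0], "angular": [0, 0, 0], "claw": 0}
    - {"slide": [6, -0.2, 0], "angular": [0, 0, 0], "claw": 0}
    - {"slide": [7, -0.2, 0], "angular": [0, 0, 0], "claw": 0}
    - {"slide": [7, -0.2, 0], "angular": [0, 0, 0], "claw": 0}

```text
time: 14.15
ee_pos: [0.6477, 0.0215, 0.1695]
tcp_rot: [180.0, 0.0, 178.9]
wrist_force: [1.0, 0.4, -0.3]
opening: 0.0426
grasp_force: 0.4
```

Request:
play_rows:
  increments:
    - {"slide": [7, -0.2, 0], "angular": [0, 0, 0], "claw": 0}
    - {"slide": [7, -0.2, 0], "angular": [0, 0, 0], "claw": 0}
    - {"slide": [7, -0.2, 0], "angular": [0, 0, 0], "claw": 0}
    - {"slide": [7, -0.2, 0], "angular": [0, 0, 0], "claw": 0}
    - {"slide": [7, -0.2, 0], "angular": [0, 0, 0], "claw": 0}
    - {"slide": [6, -0.2, 0], "angular": [0, 0, 0], "claw": 0}
    - {"slide": [5, -0.2, 0], "angular": [0, 0, 0], "claw": 0}
    - {"slide": [4, 0, 0], "angular": [0, 0, 0], "claw": 0}

```text
time: 14.95
ee_pos: [0.5979, 0.0211, 0.1696]
tcp_rot: [-180.0, 0.0, 178.9]
wrist_force: [1.6, 1.2, -0.7]
opening: 0.0429
grasp_force: 0.6
```

Request:
play_rows:
  increments:
    - {"slide": [5, 0, 0], "angular": [0, 0, 0], "claw": 0}
    - {"slide": [5, 0, 0], "angular": [0, 0, 0], "claw": 0}
    - {"slide": [5, 0, 0], "angular": [0, 0, 0], "claw": 0}
    - {"slide": [3, 0, 0], "angular": [0, 0, 0], "claw": 0}
    - {"slide": [2, 0, 0], "angular": [0, 0, 0], "claw": 0}
    - {"slide": [0, 0, 0], "angular": [0, 0, 0], "claw": 0}

```text
time: 15.55
ee_pos: [0.5779, 0.0215, 0.1695]
tcp_rot: [-180.0, -0.0, 178.9]
wrist_force: [-0.9, 1.0, -0.9]
opening: 0.0425
grasp_force: 0.0
```

About 15 mm remain. I back off and go up to measure the phone and print in one view.

Request:
play_rows:
  increments:
    - {"slide": [-8, 0, 0], "angular": [0, 0, 0], "claw": 0}
    - {"slide": [0, 0, -35], "angular": [0, 0, 0], "claw": 0}
    - {"slide": [0, 0, -40], "angular": [0, 0, 0], "claw": 0}
    - {"slide": [20, 0, -40], "angular": [0, 0, 0], "claw": 0}
    - {"slide": [20, 0, -40], "angular": [0, 0, 0], "claw": 0}
    - {"slide": [20, 0, -40], "angular": [0, 0, 0], "claw": 0}
    - {"slide": [20, 0, -30], "angular": [0, 0, 0], "claw": 0}
    - {"slide": [15, 0, 0], "angular": [0, 0, 0], "claw": 0}

```text
time: 16.35
ee_pos: [0.4912, 0.0232, 0.3989]
tcp_rot: [180.0, 0.3, 178.9]
wrist_force: [0.8, -0.1, 0.0]
opening: 0.0428
grasp_force: 0.0
```

Request:
play_rows:
  increments:
    - {"slide": [0, 0, 0], "angular": [0, 0, 0], "claw": 0}
    - {"slide": [0, 0, 0], "angular": [0, 0, 0], "claw": 0}
    - {"slide": [0, 0, 0], "angular": [0, 0, 0], "claw": 0}

```text
time: 16.65
ee_pos: [0.492, 0.0232, 0.3933]
tcp_rot: [-180.0, -0.1, 178.9]
wrist_force: [0.8, 0.3, -0.2]
opening: 0.0428
grasp_force: 0.0
```

```bash
python3 - <<'E'
from h import *
o=bot.get_obs();print(o['time'],o['ee_pos'],o['tcp_rot'])
snap('wrist','w5')
im=cv2.imread('pics/w5.png')
cv2.imwrite('pics/w5c.png',cv2.resize(im[100:400,170:470],(600,600),interpolation=cv2.INTER_CUBIC))
E
```

```text
16.65 [0.49203719 0.02315982 0.39331058] [-1.79993310e+02 -1.02382318e-01  1.78875669e+02]
```

View pics/w5c.png

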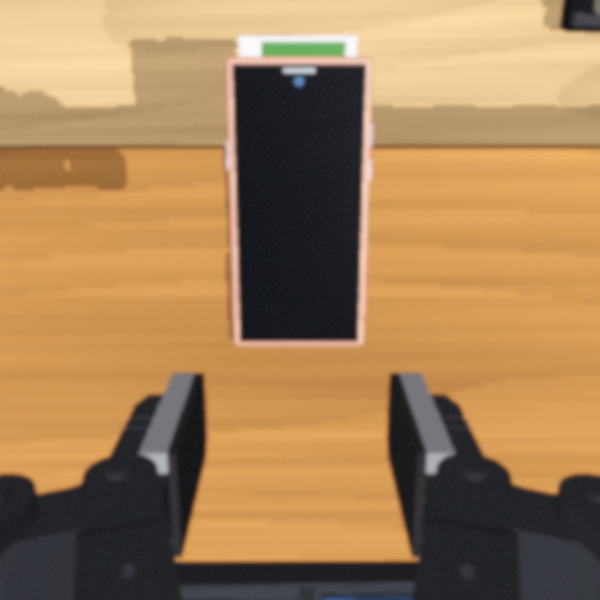

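```bash
python3 - <<'E'
from h import *
im=cv2.imread('pics/w5.png').astype(int)
g=im.sum(2)
print('col 240 edge rows',[(u,165+int(np.argmin(np.diff(g[165:180,u]))), 165+int(np.argmax(np.diff((im[165:180,u,2]-im[165:180,u,0]))))) for u in (160,240,270,380,420,480)])
sx=np.array([.9998,-.0185]);sy=np.array([.0185,.9998])
def L(p,z): w=onz('w5',(p[0]/2+170-.25,p[1]/2+100-.25),z)[:2]*1000; return np.array([sx@w,sy@w]).round(1)
for n,p,z in(('FL',(228.5,59),.159),('FR',(371.5,59),.159),('BL',(235,346),.159),('BR',(364,346),.159),('edgeL',(20,147),.15),('edgeR',(580,147),.15),('printL',(238,37),0),('printR',(357,37),0)): print(n,L(p,z))
def L1(p,z): w=onz('w1',p,z)[:2]*1000; return np.array([sx@w,sy@w]).round(1)
print('w1 print corners',[L1(p,0) for p in((276,109),(334.5,109),(276,147.5),(334.5,147.5))])
E
```

```text
col 240 edge rows [(160, 172, 173), (240, 171, 173), (270, 171, 173), (380, 171, 173), (420, 171, 173), (480, 171, 173)]
FL [407.1  -1.5]
FR [407.2  71.5]
BL [565.   -2.7]
BR [565.1  72.1]
edgeL [ 452.1 -117.1]
edgeR [452.5 187.2]
printL [387.6  -9.6]
printR [387.7  77.4]
w1 print corners [array([386.8,  -9.1]), array([385.4,  77.2]), array([441.6, -10.2]), array([440.2,  78.9])]
```

In the shelf frame the phone centre is at 486.1 and lateral 34.8, and the print at 414.4 and 33.9. It needs 13.9 mm more forward and about 1 mm towards −y, and the phone is already square. I go back behind it.

Request:
play_rows:
  increments:
    - {"slide": [-33, 0, 0], "angular": [0, 0, 0], "claw": 0}
    - {"slide": [-33, 0, 0], "angular": [0, 0, 0], "claw": 0}
    - {"slide": [-33, 0, 0], "angular": [0, 0, 0], "claw": 0}
    - {"slide": [0, 0, 40], "angular": [0, 0, 0], "claw": 0}
    - {"slide": [0, 0, 40], "angular": [0, 0, 0], "claw": 0}
    - {"slide": [0, 0, 40], "angular": [0, 0, 0], "claw": 0}
    - {"slide": [0, 0, 40], "angular": [0, 0, 0], "claw": 0}
    - {"slide": [0, 0, 30], "angular": [0, 0, 0], "claw": 0}

```text
time: 17.5
ee_pos: [0.5897, 0.0211, 0.2004]
tcp_rot: [-180.0, -0.2, 178.9]
wrist_force: [-0.0, 0.4, 0.5]
opening: 0.0429
grasp_force: 0.0
```

Request:
play_rows:
  increments:
    - {"slide": [0, 0, 10], "angular": [0, 0, 0], "claw": 0}
    - {"slide": [0, 0, 0], "angular": [0, 0, 0], "claw": 0}
    - {"slide": [0, 0, 0], "angular": [0, 0, 0], "claw": 0}

```text
time: 17.8
ee_pos: [0.5909, 0.0212, 0.1959]
tcp_rot: [180.0, 0.1, 178.9]
wrist_force: [0.3, 0.0, 0.2]
opening: 0.0429
grasp_force: 0.0
```

Request:
play_rows:
  increments:
    - {"slide": [0, 0, 9], "angular": [0, 0, 0], "claw": 0}
    - {"slide": [0, 0, 9], "angular": [0, 0, 0], "claw": 0}
    - {"slide": [0, 0, 8], "angular": [0, 0, 0], "claw": 0}
    - {"slide": [0, 0, 0], "angular": [0, 0, 0], "claw": 0}
    - {"slide": [4, 0, 0], "angular": [0, 0, 0], "claw": 0}
    - {"slide": [4, 0, 0], "angular": [0, 0, 0], "claw": 0}
    - {"slide": [4, 0, 0], "angular": [0, 0, 0], "claw": 0}
    - {"slide": [2, 0, 0], "angular": [0, 0, 0], "claw": 0}

```text
time: 18.6
ee_pos: [0.576, 0.0215, 0.1687]
tcp_rot: [180.0, 0.0, 178.9]
wrist_force: [1.2, -0.7, 0.0]
opening: 0.0428
grasp_force: 0.5
```

Request:
play_rows:
  increments:
    - {"slide": [2.5, -0.3, 0], "angular": [0, 0, 0], "claw": 0}
    - {"slide": [2.5, -0.2, 0], "angular": [0, 0, 0], "claw": 0}
    - {"slide": [2.5, -0.2, 0], "angular": [0, 0, 0], "claw": 0}
    - {"slide": [2, -0.2, 0], "angular": [0, 0, 0], "claw": 0}
    - {"slide": [1.5, -0.2, 0], "angular": [0, 0, 0], "claw": 0}
    - {"slide": [1, 0, 0], "angular": [0, 0, 0], "claw": 0}
    - {"slide": [0, 0, 0], "angular": [0, 0, 0], "claw": 0}

```text
time: 19.3
ee_pos: [0.5641, 0.0206, 0.1685]
tcp_rot: [-180.0, -0.0, 178.9]
wrist_force: [0.2, -0.1, 0.1]
opening: 0.0427
grasp_force: 0.0
```

TCP x is 0.5641, as planned. I back off, rise and check.

Request:
play_rows:
  increments:
    - {"slide": [-8, 0, 0], "angular": [0, 0, 0], "claw": 0}
    - {"slide": [0, 0, -35], "angular": [0, 0, 0], "claw": 0}
    - {"slide": [0, 0, -40], "angular": [0, 0, 0], "claw": 0}
    - {"slide": [16, 0, -40], "angular": [0, 0, 0], "claw": 0}
    - {"slide": [16, 0, -40], "angular": [0, 0, 0], "claw": 0}
    - {"slide": [16, 0, -40], "angular": [0, 0, 0], "claw": 0}
    - {"slide": [16, 0, -30], "angular": [0, 0, 0], "claw": 0}
    - {"slide": [15, 0, 0], "angular": [0, 0, 0], "claw": 0}

```text
time: 20.1
ee_pos: [0.4935, 0.0221, 0.3977]
tcp_rot: [180.0, 0.3, 178.9]
wrist_force: [0.3, -0.8, -0.0]
opening: 0.0429
grasp_force: 0.0
```

Request:
play_rows:
  increments:
    - {"slide": [0, 0, 0], "angular": [0, 0, 0], "claw": 0}
    - {"slide": [0, 0, 0], "angular": [0, 0, 0], "claw": 0}
    - {"slide": [0, 0, 0], "angular": [0, 0, 0], "claw": 0}

```text
time: 20.4
ee_pos: [0.4939, 0.022, 0.3924]
tcp_rot: [-180.0, -0.1, 178.9]
wrist_force: [-0.3, -0.9, -1.2]
opening: 0.0426
grasp_force: 0.0
```

```bash
python3 - <<'E'
from h import *
o=bot.get_obs();print(o['time'],o['ee_pos'],o['tcp_rot'])
snap('wrist','w6'); snap('side','s6')
a=cv2.imread('pics/w6.png')[90:290,220:420]; b=cv2.imread('pics/s6.png')[180:300,270:370]
c=np.zeros((600,800,3),np.uint8); c[:400,:400]=cv2.resize(a,(400,400),interpolation=2); c[:480,400:]=cv2.resize(b,(400,480),interpolation=2)
cv2.imwrite('pics/c6.png',c)
E
```

```text
20.4 [0.4939305  0.0220201  0.39241324] [-1.79993881e+02 -9.06685890e-02  1.78876441e+02]
```

View pics/c6.png

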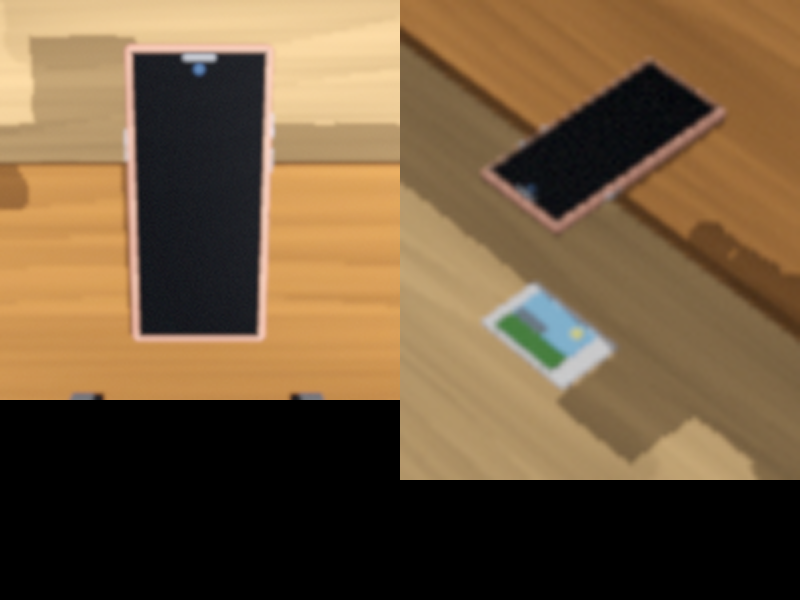

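```bash
python3 - <<'E'
from h import *
sx=np.array([.9998,-.0185]);sy=np.array([.0185,.9998])
def L(f,p,z): w=onz(f,p,z)[:2]*1000; return np.array([sx@w,sy@w]).round(1)
W=lambda x,y,z: L('w6',(x/2+219.75,y/2+89.75),z)
S=lambda x,y,z: L('s6',((x-400)/4+269.6,y/4+179.6),z)
print('w6',[W(*p,.159) for p in((125.5,46),(273,46),(134,341),(265,341))],'edge',W(60,162,.15),W(380,163,.15))
q=[S(*p,.159) for p in((482,172),(558,223),(724,106),(650,60))];print('s6 phone',q,np.mean(q,0))
q=[S(*p,0) for p in((482,320),(535,283),(615,349),(565,389))];print('s6 print',q,np.mean(q,0))
E
```

```text
w6 [array([393.3,  -3.6]), array([393.4,  70.6]), array([551.2,  -3.8]), array([551.3,  71.1])] edge [451.4 -41.8] [452.2 131.3]
s6 phone [array([393.5,  68.2]), array([398.1,  -1.5]), array([553.6,  -1.5]), array([549.7,  67. ])] [473.725  33.05 ]
s6 print [array([390.5,  78.3]), array([441.7,  77.6]), array([440.1,  -8.5]), array([389.9, -10.1])] [415.55   34.325]
```

The wrist view puts the lens at (414.3, 33.6) and the print middle at (414.4, 33.9). The side view puts them at (415.7, 33.1) and (415.5, 34.3). They agree to about 1 mm, and the phone is square and flat with the hand clear, so I hand in.

```bash
python3 -c "
from workcell import bot
print(bot.job_done())"
```

```text
the job is handed in; nothing more can be done
None
```

The job is handed in at about 20 s of robot time: the phone lies flat and square on the shelf with its camera over the print's middle to about 1 mm in both camera views, only ever slid, and the hand is clear of it.

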